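# Charge the vibratory polisher with a scoop of media and start it

## Task

Scoop at least four of the eight green polishing nuggets out of the blue tray with the scoop and tip them into the orange bowl of the polisher, without touching nuggets with the fingers and without leaving any spilt: each must finish in the bowl or in the tray. Then stand the empty scoop upright back on the middle of its cork mat and let go of it, and only then turn the red knob clockwise until it clicks over to ON. Leave the jug, the water bottle and the tub standing where they are.

Things in the scene. Friction and masses are not known exactly. Their poses are not given: they have to be found in the camera images.
- tray: fixed blue open tray, 260 long (x), 126 wide (y), 50 high; inside 250 x 116, walls and floor 5 thick. Origin: centre of underside. Flat floor (5 above the bench) from x=-125 to x=+77, then a flat ramp climbs at 42 degrees to the far wall (48 above the bench at x=+125). The nuggets start on the flat floor between x=-29 and +77; the near end is clear
- polisher: fixed polisher: black base, open orange bowl, rim 130 above the bench, inner radius 87 at the rim (outer 92), 75 at the black inner floor 51 above the bench; central spindle 100 high. Origin: underside, on the bowl's axis, z up. On its -x side a grey console 120 wide, 90 high, out to x=-189; its face slopes 25 degrees towards -x, face centre at x=-150, z=72
- polisher_bowl (a point): point on the bowl's axis, 85 above the bench, in the middle of its inside
- timer_grip (a point): middle of the red knob's grip bar, on the knob's axis, 25 above the console face. z: knob axis, out of the sloping face (25 degrees from vertical, leaning to the polisher's -x); x: length of the bar, turns with the knob (at OFF up the slope). Bar 60 long, 14 wide, standing 11 to 39 above the face, on a disc of diameter 52
- timer (a joint): angle of the knob, rad: 0 = OFF (white dot, as at the start), 1.3 = ON (green dot); grows as the knob is turned clockwise seen facing the console. A spring detent (0.14 N m to break away, less further on) holds it at each end: let go before 0.65 it springs back to OFF, past 0.65 it snaps on to ON and stops there
- mat: fixed round cork mat, radius 85, 4 thick; origin: centre of its underside, on the bench
- scoop: loose aluminium scoop, about 0.16 kg, standing on the mat. Pan 80 long (x -40 to +40), 100 wide (y), sheet 2 thick, side and back walls 40 high, open front edge at +x. Origin: centre of the underside, z up. Straight dark wooden handle, 22 wide (y) by 24, 86 long, from the top of the back wall (x=-40, z=34) back and up at 62 degrees above level, to (-80, 0, 110)
- scoop_grip (a point): point on the handle's centre line 60 up from its foot, at (-68, 0, 87) in the scoop's frame; axes as the scoop's. Good place to grip, fingers closing along the scoop's y
- scoop_lip (a point): middle of the scoop's front edge, on its underside, at (40, 0, 0) in the scoop's frame
- jug: loose copper jug, 115 high, largest radius 40; origin: centre of the foot. A bystander
- water: loose clear water bottle with blue cap, 180 high, radius 32; origin: centre of the foot. A bystander
- tub: loose white tub with yellow lid, 85 high, radius 38; origin: centre of the foot. A bystander
- nug0_c (a point): centre of a loose green six-sided plastic polishing nugget, 27 across, 22 high, chamfered, 14 g; one of eight alike
- nug1_c (a point): centre of a loose green six-sided plastic polishing nugget, 27 across, 22 high, chamfered, 14 g; one of eight alike
- nug2_c (a point): centre of a loose green six-sided plastic polishing nugget, 27 across, 22 high, chamfered, 14 g; one of eight alike
- nug3_c (a point): centre of a loose green six-sided plastic polishing nugget, 27 across, 22 high, chamfered, 14 g; one of eight alike
- nug4_c (a point): centre of a loose green six-sided plastic polishing nugget, 27 across, 22 high, chamfered, 14 g; one of eight alike
- nug5_c (a point): centre of a loose green six-sided plastic polishing nugget, 27 across, 22 high, chamfered, 14 g; one of eight alike
- nug6_c (a point): centre of a loose green six-sided plastic polishing nugget, 27 across, 22 high, chamfered, 14 g; one of eight alike
- nug7_c (a point): centre of a loose green six-sided plastic polishing nugget, 27 across, 22 high, chamfered, 14 g; one of eight alike
Not all that is in view belongs to the job. Of the things shaped like the scoop, the aluminium one is meant.

How it is judged:
On the way, in this order (a step that is already met when the one before it is completed fails the run):
1. at least four nuggets are in the polisher's bowl ((distance between each of nug4_c, nug5_c, nug6_c, nug7_c and polisher_bowl below 0.09 m or ((distance between nug0_c and polisher_bowl below 0.09 m or distance between nug1_c and polisher_bowl below 0.09 m or distance between nug2_c and polisher_bowl below 0.09 m or distance between nug3_c and polisher_bowl below 0.09 m) and (distance between each of nug4_c, nug5_c, nug6_c and polisher_bowl below 0.09 m or distance between each of nug4_c, nug5_c, nug7_c and polisher_bowl below 0.09 m or distance between each of nug4_c, nug6_c, nug7_c and polisher_bowl below 0.09 m or distance between each of nug5_c, nug6_c, nug7_c and polisher_bowl below 0.09 m)) or ((distance between each of nug0_c, nug1_c and polisher_bowl below 0.09 m or distance between each of nug0_c, nug2_c and polisher_bowl below 0.09 m or distance between each of nug0_c, nug3_c and polisher_bowl below 0.09 m or distance between each of nug1_c, nug2_c and polisher_bowl below 0.09 m or distance between each of nug1_c, nug3_c and polisher_bowl below 0.09 m or distance between each of nug2_c, nug3_c and polisher_bowl below 0.09 m) and (distance between each of nug4_c, nug5_c and polisher_bowl below 0.09 m or distance between each of nug4_c, nug6_c and polisher_bowl below 0.09 m or distance between each of nug4_c, nug7_c and polisher_bowl below 0.09 m or distance between each of nug5_c, nug6_c and polisher_bowl below 0.09 m or distance between each of nug5_c, nug7_c and polisher_bowl below 0.09 m or distance between each of nug6_c, nug7_c and polisher_bowl below 0.09 m)) or ((distance between each of nug0_c, nug1_c, nug2_c and polisher_bowl below 0.09 m or distance between each of nug0_c, nug1_c, nug3_c and polisher_bowl below 0.09 m or distance between each of nug0_c, nug2_c, nug3_c and polisher_bowl below 0.09 m or distance between each of nug1_c, nug2_c, nug3_c and polisher_bowl below 0.09 m) and (distance between nug4_c and polisher_bowl below 0.09 m or distance between nug5_c and polisher_bowl below 0.09 m or distance between nug6_c and polisher_bowl below 0.09 m or distance between nug7_c and polisher_bowl below 0.09 m)) or distance between each of nug0_c, nug1_c, nug2_c, nug3_c and polisher_bowl below 0.09 m)), for 0.2 s.
2. the scoop stands upright on its mat, let go (horizontal distance between scoop and mat below 0.05 m and angle between scoop's own z axis and vertical below 0.1 rad and height (world z) of scoop below 0.012 m and contact force between the fingers and scoop below 0.2 N), for 0.2 s.
3. the knob has clicked over to ON (value of joint timer above 1.1 rad), for 0.2 s.
At the end, for the whole second after the job is handed in: At least four nuggets lie in the polisher's bowl (centre within 90 mm of the bowl's middle) and all others in the tray; the scoop stands at rest on its mat, let go, upright within 0.1 rad, its pan's centre within 50 mm of the mat's centre; the knob is at ON (over 1.1 rad) (all of step 2 and (distance between each of nug4_c, nug5_c, nug6_c, nug7_c and polisher_bowl below 0.09 m or ((distance between nug0_c and polisher_bowl below 0.09 m or distance between nug1_c and polisher_bowl below 0.09 m or distance between nug2_c and polisher_bowl below 0.09 m or distance between nug3_c and polisher_bowl below 0.09 m) and (distance between each of nug4_c, nug5_c, nug6_c and polisher_bowl below 0.09 m or distance between each of nug4_c, nug5_c, nug7_c and polisher_bowl below 0.09 m or distance between each of nug4_c, nug6_c, nug7_c and polisher_bowl below 0.09 m or distance between each of nug5_c, nug6_c, nug7_c and polisher_bowl below 0.09 m)) or ((distance between each of nug0_c, nug1_c and polisher_bowl below 0.09 m or distance between each of nug0_c, nug2_c and polisher_bowl below 0.09 m or distance between each of nug0_c, nug3_c and polisher_bowl below 0.09 m or distance between each of nug1_c, nug2_c and polisher_bowl below 0.09 m or distance between each of nug1_c, nug3_c and polisher_bowl below 0.09 m or distance between each of nug2_c, nug3_c and polisher_bowl below 0.09 m) and (distance between each of nug4_c, nug5_c and polisher_bowl below 0.09 m or distance between each of nug4_c, nug6_c and polisher_bowl below 0.09 m or distance between each of nug4_c, nug7_c and polisher_bowl below 0.09 m or distance between each of nug5_c, nug6_c and polisher_bowl below 0.09 m or distance between each of nug5_c, nug7_c and polisher_bowl below 0.09 m or distance between each of nug6_c, nug7_c and polisher_bowl below 0.09 m)) or ((distance between each of nug0_c, nug1_c, nug2_c and polisher_bowl below 0.09 m or distance between each of nug0_c, nug1_c, nug3_c and polisher_bowl below 0.09 m or distance between each of nug0_c, nug2_c, nug3_c and polisher_bowl below 0.09 m or distance between each of nug1_c, nug2_c, nug3_c and polisher_bowl below 0.09 m) and (distance between nug4_c and polisher_bowl below 0.09 m or distance between nug5_c and polisher_bowl below 0.09 m or distance between nug6_c and polisher_bowl below 0.09 m or distance between nug7_c and polisher_bowl below 0.09 m)) or distance between each of nug0_c, nug1_c, nug2_c, nug3_c and polisher_bowl below 0.09 m) and (distance between nug0_c and polisher_bowl below 0.09 m or (x of nug0_c in the frame of tray between -0.128 and 0.128 m and y of nug0_c in the frame of tray between -0.061 and 0.061 m and z of nug0_c in the frame of tray below 0.07 m)) and (distance between nug1_c and polisher_bowl below 0.09 m or (x of nug1_c in the frame of tray between -0.128 and 0.128 m and y of nug1_c in the frame of tray between -0.061 and 0.061 m and z of nug1_c in the frame of tray below 0.07 m)) and (distance between nug2_c and polisher_bowl below 0.09 m or (x of nug2_c in the frame of tray between -0.128 and 0.128 m and y of nug2_c in the frame of tray between -0.061 and 0.061 m and z of nug2_c in the frame of tray below 0.07 m)) and (distance between nug3_c and polisher_bowl below 0.09 m or (x of nug3_c in the frame of tray between -0.128 and 0.128 m and y of nug3_c in the frame of tray between -0.061 and 0.061 m and z of nug3_c in the frame of tray below 0.07 m)) and (distance between nug4_c and polisher_bowl below 0.09 m or (x of nug4_c in the frame of tray between -0.128 and 0.128 m and y of nug4_c in the frame of tray between -0.061 and 0.061 m and z of nug4_c in the frame of tray below 0.07 m)) and (distance between nug5_c and polisher_bowl below 0.09 m or (x of nug5_c in the frame of tray between -0.128 and 0.128 m and y of nug5_c in the frame of tray between -0.061 and 0.061 m and z of nug5_c in the frame of tray below 0.07 m)) and (distance between nug6_c and polisher_bowl below 0.09 m or (x of nug6_c in the frame of tray between -0.128 and 0.128 m and y of nug6_c in the frame of tray between -0.061 and 0.061 m and z of nug6_c in the frame of tray below 0.07 m)) and (distance between nug7_c and polisher_bowl below 0.09 m or (x of nug7_c in the frame of tray between -0.128 and 0.128 m and y of nug7_c in the frame of tray between -0.061 and 0.061 m and z of nug7_c in the frame of tray below 0.07 m)) and value of joint timer above 1.1 rad and linear speed of scoop below 0.02 m/s); the robot touches nothing.
It fails at once if the fingers touch a nugget (contact force between the fingers and nug0 above 0.5 N or contact force between the fingers and nug1 above 0.5 N or contact force between the fingers and nug2 above 0.5 N or contact force between the fingers and nug3 above 0.5 N or contact force between the fingers and nug4 above 0.5 N or contact force between the fingers and nug5 above 0.5 N or contact force between the fingers and nug6 above 0.5 N or contact force between the fingers and nug7 above 0.5 N).
It fails at once if the jug, bottle or tub is pushed over 30 mm or tipped (distance of any of jug, water, tub from where it was at the start of the episode above 0.03 m or angle between any of jug, water, tub's own z axis and vertical above 0.3 rad).
It also fails if it takes over 72 s, if anything falls off the work surface, if the arm or the gripper's body presses on something with over 40 N, if the wrist force passes 120 N, or if a joint passes its speed limit or range.

## Robot

A 6-joint arm with a two-finger parallel gripper is mounted at the origin on the work surface. World frame = base frame: x ahead of the robot, y to its left, z up, the work surface at z = 0. Lengths are in m, angles in rad, forces in N, time in s.
With the tool pointing down it reaches from about 0.4 to 0.825 m from the base axis. Payload 7 kg.
Tool frame: the origin (TCP) lies at the very end of the fingers, on their centre line; the grasp point (between the pads) lies 19 mm behind it; z points along the fingers, y is the line along which they close (so a half turn about z gives the same grasp; the last joint's range is limited). The gripper opens to 88 mm and grips with 3 to 60 N. Pads are 19 mm wide; open, the fingers measure 130 mm over their backs; the gripper's body (78 mm by 193 mm) begins 47 mm behind the grasp point.
Start: joints at [1.507, 0.359, 0.012, 0, -1.224, -0.288], TCP at [0.233, 0.634, 0.227] pointing down, gripper open.
Joint ranges: [-3.07, 3.07], [-1.43, 2.12], [-1.02, 1.25], [-3.03, 1.67], [-3.05, -0], [-3.03, 3.03]. Speed limits (rad/s): [2.39, 2.39, 3.01, 3.14, 3.14, 3.14].

## Interface

Orientations are given as [roll, pitch, yaw] about the fixed x, y, z axes, in that order (R = Rz(yaw) Ry(pitch) Rx(roll)).
In Python, from station import * gives the robot as it stands.
- The arm moves only by the tool servo_tool, never from a script. Its argument "moves" is a list of rows, each an object of numbers: "jaw": the opening, from 0 (shut) to 1 (fully open); "dx", "dy", "dz": the shift along the world's x, y, z in m; "roll": the turn about the world's z in degrees. A call has exactly 10 rows; each row shifts and turns the commanded pose from where the row before left it; what a row does not reach is not made up. A row lasts 1/8 s, in which the tool goes at most 62.5 mm and 10.7 degrees, less where a joint would pass 70% of its speed; a pose out of reach is approached as far as the arm can. A call with a gripper value outside its range is refused whole. The fingers move at their own pace and stop on an object; "newtons" is the grip in N (left out, the last holds). Time passes only in rows, so rows that do not move let the fingers close, or fill a call up. It gives the time, the measured TCP pose, the force, the opening and the grip force at its end, in the units of the state.
- get_state(): the state, without advancing time (a new reading comes with each control period).
- grab_frame(name): name is "scene" or "top"; returns (picture, depth): 400x640x3 uint8, red, green, blue; 400x640 float32, m along the optical axis (not along the pixel's ray), 0 where there is no reading.
- calibration(name): a dict with "intrinsics" (3x3 intrinsics, pixels), "R" (3x3) and "t" (3): a world point X has camera coordinates R X + t. Camera axes: x right, y down, z forward; pixel columns grow to the right and rows downward; lengths in m; the calibration is good to about 2 mm. A picture is of the moment at which its call begins. calibration takes no time and is no camera call.
- job_done(): hands the job in; it is judged then, once.
The state is a dict: "t": time; "q": joint angles; "qd": joint speeds; "joint_efforts": joint torques, N m; "eef_pos": TCP position; "ee_rot": TCP orientation; "force": force on the tool from outside, world axes, zero at the start; "moment": the same for the moment, N m; "width": finger opening in m; "gripper_force": force on a finger pad.
Only numpy, scipy, OpenCV 4.12 (cv2) and the standard library are available. Lean on these libraries where they do the work, as an engineer would, in place of code of your own. Each camera call takes 0.05 s, during which the arm holds its last target. There are 200 camera calls.

## Working session

There is one attempt and no reset: what is moved stays moved. The work goes in short steps, Python scripts to look and compute and a tool call to move; the robot and the scene stay as the last step left them, time stands still between calls to the robot, and variables do not carry over. Pictures are saved under pics/ and viewed, at most 10 in all, crops included, and the job is handed in when it is done.

Besides the shell and the picture viewer there is one more tool, called after "Request:" by a JSON object that holds its "fn" and its "kwargs". servo_tool: Moves the arm, as the interface text tells. Its arguments: {"type":"object","properties":{"moves":{"type":"array","items":{"type":"object","properties":{"jaw":{"type":"number"},"dx":{"type":"number"},"dy":{"type":"number"},"dz":{"type":"number"},"roll":{"type":"number"}}}},"newtons":{"type":"number"}},"required":["moves"]}

```bash
mkdir -p pics
python3 - <<'E'
from station import *
import cv2,numpy as np
for n in("scene","top"):
    p,d=grab_frame(n); np.savez(f"pics/{n}0.npz",p=p,d=d); cv2.imwrite(f"pics/{n}0.png",p[:,:,::-1])
    c=calibration(n); print(n,np.round(c["intrinsics"],1).tolist(),np.round(c["R"],3).tolist(),np.round(c["t"],3).tolist(), (d==0).mean())
print(get_state())
E
```

```text
scene [[407.2, 0.0, 316.2], [0.0, 407.2, 200.5], [0.0, 0.0, 1.0]] [[0.278, 0.96, 0.002], [0.761, -0.219, -0.611], [-0.586, 0.172, -0.791]] [-0.162, -0.369, 1.56] 0.00371484375
top [[391.7, 0.0, 314.3], [0.0, 391.7, 196.0], [0.0, 0.0, 1.0]] [[-0.012, -1.0, -0.018], [-0.994, 0.013, -0.107], [0.107, 0.017, -0.994]] [0.017, 0.55, 1.103] 0.004
{'t': 0.1, 'q': array([ 1.50709795e+00,  3.59316768e-01,  1.11744790e-02, -3.05336981e-04,
       -1.22409892e+00, -2.88066664e-01]), 'qd': array([-5.82984216e-04, -9.90591291e-04,  5.05916832e-04,  1.31022441e-03,
        7.13614661e-05,  1.10543114e-03]), 'joint_efforts': array([-1.78356826e-03, -5.84162092e+01,  2.93750435e+01,  7.01554075e+00,
        1.01378281e-02, -5.53693224e-05]), 'eef_pos': array([0.2324727 , 0.63325115, 0.22572642]), 'ee_rot': array([ 3.14012575e+00, -1.35301214e-04, -3.51868903e-01]), 'force': array([-0.18491729,  0.78834133, -0.03570043]), 'moment': array([-0.06740672, -0.01991746, -0.03183164]), 'gripper_force': 0.0, 'width': 0.08725131676400748}
```

View pics/scene0.png

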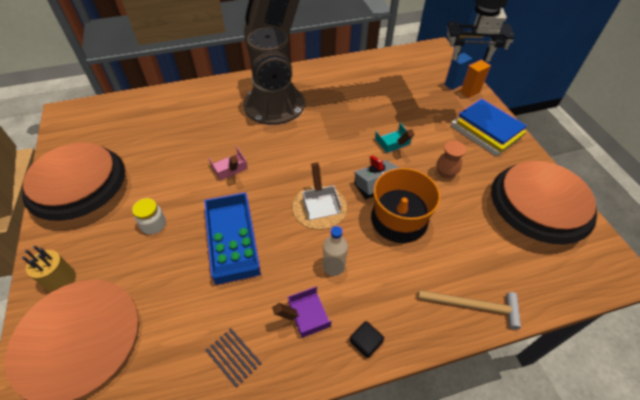

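View pics/top0.png

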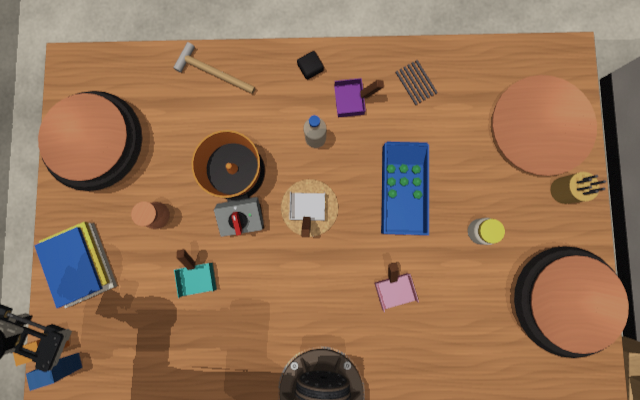

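Scene: the aluminium scoop is on the cork mat at scene (322,203) / top (308,207), with its handle at (317,177) / (306,228). Lookalikes are pink at top (396,290), teal at (195,280) and purple at (350,97), so I choose the aluminium one. The tray is at top (406,190), the polisher at (228,167) with its red knob at (237,222), and the bottle at (315,130).

```bash
cat > h.py <<'E'
from station import *
import cv2,numpy as np
def cloud(d,n):
    c=calibration(n);K=c["intrinsics"];v,u=np.indices(d.shape)
    P=np.stack([(u-K[0,2])/K[0,0]*d,(v-K[1,2])/K[1,1]*d,d],-1)
    return (P-c["t"])@c["R"]
def look(n,save=None,crop=None,s=1):
    p,d=grab_frame(n)
    if save:
        q=p[:,:,::-1]
        if crop: x0,y0,x1,y1=crop;q=q[y0:y1,x0:x1]
        cv2.imwrite(save,cv2.resize(q,None,fx=s,fy=s,interpolation=cv2.INTER_CUBIC))
    return p,d,cloud(d,n)
def hsv(p): return cv2.cvtColor(p,cv2.COLOR_RGB2HSV)
def box(m,b):
    o=np.zeros_like(m);x0,y0,x1,y1=b;o[y0:y1,x0:x1]=m[y0:y1,x0:x1];return o
E
python3 - <<'E'
from h import *
for n in("top","scene"):
    z=np.load(f"pics/{n}0.npz");p,d=z["p"],z["d"];P=cloud(d,n);H=hsv(p);z_=P[...,2];h,s,v=H[...,0],H[...,1],H[...,2]
    B={"top":dict(tray=(375,135,435,242),bowl=(185,125,275,205),mat=(278,175,342,240),knob=(212,195,268,240)),
       "scene":dict(tray=(200,185,265,285),bowl=(365,165,445,240),mat=(288,155,350,230),knob=(350,150,395,198))}[n]
    print(n,"bench z",np.median(z_[250:260,250:260]) if n=="top" else np.median(z_[300:310,180:190]))
    m=box((h>100)&(h<128)&(s>100)&(z_>.04)&(z_<.062),B["tray"])
    r=cv2.minAreaRect((P[m][:,:2]*1000).astype(np.float32));print("tray",r,m.sum(),np.round(P[m].mean(0),3))
    m=box((h<22)&(s>120)&(z_>.118)&(z_<.145),B["bowl"]);q=P[m]
    A=np.c_[2*q[:,:2],np.ones(len(q))];x=np.linalg.lstsq(A,(q[:,:2]**2).sum(1),rcond=None)[0];print("bowl",x[:2],np.sqrt(x[2]+x[:2]@x[:2]),len(q),q[:,2].mean())
    m=box((h>8)&(h<25)&(s>60)&(z_>.001)&(z_<.008)&(v>120),B["mat"]);
    c=cv2.minEnclosingCircle((P[m][:,:2]*1000).astype(np.float32));print("mat",c,m.sum())
    m=box((s<60)&(v>100)&(z_>.002)&(z_<.06),B["mat"]);q=P[m];print("pan",cv2.minAreaRect((q[:,:2]*1000).astype(np.float32)),len(q), "low",cv2.minAreaRect((q[q[:,2]<.02][:,:2]*1000).astype(np.float32)))
    m=box((v<110)&(z_>.045)&(z_<.13),B["mat"]);q=P[m];print("handle",len(q),np.round(q.mean(0),3),[(np.round(q[(q[:,2]>a)&(q[:,2]<a+.02)].mean(0),3).tolist()) for a in(.05,.07,.09)])
    m=box(((h<6)|(h>172))&(s>150)&(z_>.07)&(z_<.14),B["knob"]);q=P[m];print("knob",len(q),np.round(q.mean(0),3),cv2.minAreaRect((q[:,:2]*1000).astype(np.float32)))
    m=box((h>40)&(h<85)&(s>80),B["tray"]);k,_,st,ce=cv2.connectedComponentsWithStats(m.astype(np.uint8))
    print("nug",[(st[i,4],np.round(np.median(P[_==i],0),3).tolist()) for i in range(1,k) if st[i,4]>8])
p=np.load("pics/top0.npz")["p"][:,:,::-1][115:245,185:440];cv2.imwrite("pics/c1.png",cv2.resize(p,None,fx=3,fy=3,interpolation=cv2.INTER_CUBIC))
E
```

```text
top bench z 0.0005996698063735941
tray ((568.5651245117188, -250.4751434326172), (125.57999420166016, 262.8548889160156), 87.52376556396484) 793 [ 0.605 -0.253  0.049]
bowl [0.62876788 0.24401007] 0.08797818630343777 586 0.12783305250626997
mat ((519.6731567382812, 24.457420349121094), 131.53652954101562) 1957
pan ((521.343505859375, 33.925682067871094), (102.96417236328125, 81.98180389404297), 89.0000228881836) 914 low ((523.5665283203125, 35.33922576904297), (100.20045471191406, 77.40901184082031), 89.19258880615234)
handle 163 [0.461 0.033 0.094] [[0.481, 0.031, 0.061], [0.471, 0.032, 0.079], [0.46, 0.034, 0.1]]
knob 150 [0.471 0.219 0.102] ((470.9393310546875, 223.95330810546875), (60.79649353027344, 22.31475830078125), 8.996798515319824)
nug [(np.int32(53), [0.629, -0.213, 0.025]), (np.int32(54), [0.628, -0.249, 0.024]), (np.int32(54), [0.626, -0.286, 0.025]), (np.int32(54), [0.59, -0.249, 0.024]), (np.int32(54), [0.591, -0.213, 0.025]), (np.int32(53), [0.59, -0.286, 0.025]), (np.int32(54), [0.556, -0.215, 0.024]), (np.int32(56), [0.552, -0.287, 0.024])]
scene bench z 0.00033871
[... 344 characters left out ...]
6679688, 83.7660903930664), 88.28382873535156) 775 low ((521.232421875, 33.37870788574219), (99.58753204345703, 83.7660903930664), 88.28382873535156)
handle 189 [0.469 0.033 0.084] [[0.481, 0.032, 0.06], [0.471, 0.033, 0.08], [0.461, 0.033, 0.1]]
knob 123 [0.481 0.22  0.1  ] ((475.7735595703125, 219.7141571044922), (59.5397834777832, 17.203277587890625), 11.903237342834473)
nug [(np.int32(42), [0.561, -0.215, 0.024]), (np.int32(45), [0.557, -0.287, 0.024]), (np.int32(50), [0.595, -0.212, 0.023]), (np.int32(46), [0.597, -0.249, 0.023]), (np.int32(45), [0.595, -0.287, 0.024]), (np.int32(52), [0.634, -0.212, 0.024]), (np.int32(46), [0.634, -0.25, 0.024]), (np.int32(51), [0.632, -0.286, 0.024])]
```

View pics/c1.png

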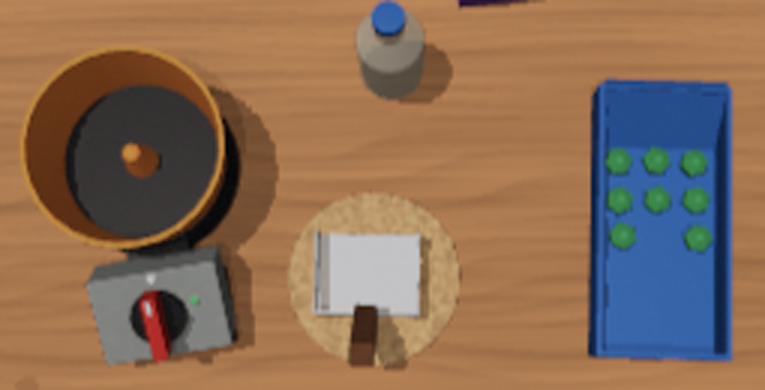

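The crop confirms it: aluminium pan at crop (368,274), handle pointing towards the robot. Moving above its grip.

Request:
{"fn": "servo_tool", "kwargs": {"moves": [{"dx": 0.02, "dy": -0.055, "roll": 1.9, "jaw": 1}, {"dx": 0.02, "dy": -0.055, "roll": 1.9, "jaw": 1}, {"dx": 0.02, "dy": -0.055, "roll": 1.9, "jaw": 1}, {"dx": 0.02, "dy": -0.055, "roll": 1.9, "jaw": 1}, {"dx": 0.02, "dy": -0.055, "roll": 1.9, "jaw": 1}, {"dx": 0.02, "dy": -0.055, "roll": 1.9, "jaw": 1}, {"dx": 0.02, "dy": -0.055, "roll": 1.9, "jaw": 1}, {"dx": 0.02, "dy": -0.055, "roll": 1.9, "jaw": 1}, {"dx": 0.02, "dy": -0.055, "roll": 1.9, "jaw": 1}, {"dx": 0.02, "dy": -0.055, "roll": 1.6, "jaw": 1}], "newtons": 60}}

```text
$.moves[0]: bad value
```

Run:
```python
from h import *
z=np.load("pics/top0.npz");P=cloud(z["d"],"top");p=z["p"]
# mat: left/right/top/bottom boundary from cork pixels
H=hsv(p);sub=(slice(175,242),slice(275,345))
bench=np.median(H[245:255,290:330].reshape(-1,3),0);print(bench,H[190,310-8],H[188,300],H[200,286])
for (u,v) in [(281.5,207),(338,207),(309.8,179.5),(309.8,237.5),(309.8,208.3)]:
    c=calibration("top");K=c["intrinsics"];r=c["R"].T@np.array([(u-K[0,2])/K[0,0],(v-K[1,2])/K[1,1],1]);o=-c["R"].T@c["t"];k=(.004-o[2])/r[2];print(np.round(o+k*r,3))
s=get_state();print(s["eef_pos"],s["ee_rot"])
```

```text
[ 14. 139. 164.] [ 17 113 185] [ 17 113 173] [ 17 110 187]
[0.521 0.108 0.004]
[ 0.519 -0.059  0.004]
[0.602 0.023 0.004]
[0.431 0.025 0.004]
[0.516 0.024 0.004]
[0.2324727  0.63325115 0.22572642] [ 3.14012575e+00 -1.35301214e-04 -3.51868903e-01]
```

Request:
{"fn": "servo_tool", "kwargs": {"moves": [{"dx": 0.02, "dy": -0.055, "dz": 0, "roll": 1.9, "jaw": 1}, {"dx": 0.02, "dy": -0.055, "dz": 0, "roll": 1.9, "jaw": 1}, {"dx": 0.02, "dy": -0.055, "dz": 0, "roll": 1.9, "jaw": 1}, {"dx": 0.02, "dy": -0.055, "dz": 0, "roll": 1.9, "jaw": 1}, {"dx": 0.02, "dy": -0.055, "dz": 0, "roll": 1.9, "jaw": 1}, {"dx": 0.02, "dy": -0.055, "dz": 0, "roll": 1.9, "jaw": 1}, {"dx": 0.02, "dy": -0.055, "dz": 0, "roll": 1.9, "jaw": 1}, {"dx": 0.02, "dy": -0.055, "dz": 0, "roll": 1.9, "jaw": 1}, {"dx": 0.02, "dy": -0.055, "dz": 0, "roll": 1.9, "jaw": 1}, {"dx": 0.02, "dy": -0.055, "dz": 0, "roll": 1.6, "jaw": 1}], "newtons": 60}}

```text
t: 1.35
eef_pos: [0.4327, 0.0818, 0.2267]
ee_rot: [-3.141, -0.0, -0.024]
force: [1.4, 1.2, 0.1]
width: 0.0876
gripper_force: 0.0
```

Request:
{"fn": "servo_tool", "kwargs": {"moves": [{"dx": 0.01, "dy": -0.024, "dz": 0, "roll": 0, "jaw": 1}, {"dx": 0.011, "dy": -0.024, "dz": 0, "roll": 0, "jaw": 1}, {"dx": 0, "dy": 0, "dz": -0.04, "roll": 0, "jaw": 1}, {"dx": 0, "dy": 0, "dz": -0.045, "roll": 0, "jaw": 1}, {"dx": 0, "dy": 0, "dz": -0.04, "roll": 0, "jaw": 1}, {"dx": 0, "dy": 0, "dz": -0.028, "roll": 0, "jaw": 1}, {"dx": 0, "dy": 0, "dz": 0, "roll": 0, "jaw": 0}, {"dx": 0, "dy": 0, "dz": 0, "roll": 0, "jaw": 0}, {"dx": 0, "dy": 0, "dz": 0, "roll": 0, "jaw": 0}, {"dx": 0, "dy": 0, "dz": 0, "roll": 0, "jaw": 0}], "newtons": 60}}

```text
t: 2.6
eef_pos: [0.4542, 0.0359, 0.0745]
ee_rot: [-3.141, -0.002, -0.025]
force: [-0.1, -0.2, 0.3]
width: 0.0532
gripper_force: 0.0
```

Request:
{"fn": "servo_tool", "kwargs": {"moves": [{"dx": 0, "dy": 0, "dz": 0, "roll": 0, "jaw": 0}, {"dx": 0, "dy": 0, "dz": 0, "roll": 0, "jaw": 0}, {"dx": 0, "dy": 0, "dz": 0, "roll": 0, "jaw": 0}, {"dx": 0, "dy": 0, "dz": 0, "roll": 0, "jaw": 0}, {"dx": 0, "dy": 0, "dz": 0, "roll": 0, "jaw": 0}, {"dx": 0, "dy": 0, "dz": 0, "roll": 0, "jaw": 0}, {"dx": 0, "dy": 0, "dz": 0.02, "roll": 0, "jaw": 0}, {"dx": 0, "dy": 0, "dz": 0.03, "roll": 0, "jaw": 0}, {"dx": 0, "dy": 0, "dz": 0.03, "roll": 0, "jaw": 0}, {"dx": 0, "dy": 0, "dz": 0.03, "roll": 0, "jaw": 0}], "newtons": 60}}

```text
t: 3.85
eef_pos: [0.4532, 0.0355, 0.1842]
ee_rot: [3.141, 0.001, -0.026]
force: [-0.1, -0.8, -1.7]
width: 0.0217
gripper_force: 60.0
```

```bash
cat >> h.py <<'E'
def pan(n="scene",dbg=0):
    "pan floor plane in the gripped scoop's frame: tilt of lip (deg, + = lip down), using grey points around the tool"
    p,d,P=look(n);s=get_state();e=s["eef_pos"];H=hsv(p)
    yaw=s["ee_rot"][2];f=np.array([np.cos(yaw),np.sin(yaw)]);g=np.array([-f[1],f[0]])
    X=(P[...,:2]-e[:2])@f;Y=(P[...,:2]-e[:2])@g;Z=P[...,2]-e[2]
    m=(H[...,1]<60)&(H[...,2]>90)&(X>.0)&(X<.14)&(abs(Y)<.042)&(Z>-.16)&(Z<-.03)
    q=np.c_[X[m],Y[m],Z[m]]
    for _ in range(6):
        A=np.c_[q[:,:2],np.ones(len(q))];c=np.linalg.lstsq(A,q[:,2],rcond=None)[0];r=abs(A@c-q[:,2]);q=q[r<max(.003,1.2*np.median(r))]
    print(n,"n",len(q),"lip-down deg",round(-np.degrees(np.arctan(c[0])),1),"side deg",round(np.degrees(np.arctan(c[1])),1),"x range",q[:,0].min().round(3),q[:,0].max().round(3),"floor z(rel tcp) at x=.068:",round(c[2]+.068*c[0],4))
E
python3 - <<'E'
from h import *
pan("scene");pan("top")
look("scene","pics/s1.png",(240,110,440,260),4)
E
```

```text
scene n 347 lip-down deg 4.2 side deg -0.1 x range 0.025 0.106 floor z(rel tcp) at x=.068: -0.0704
top n 93 lip-down deg 0.2 side deg 2.4 x range 0.07 0.107 floor z(rel tcp) at x=.068: -0.0633
```

View pics/s1.png

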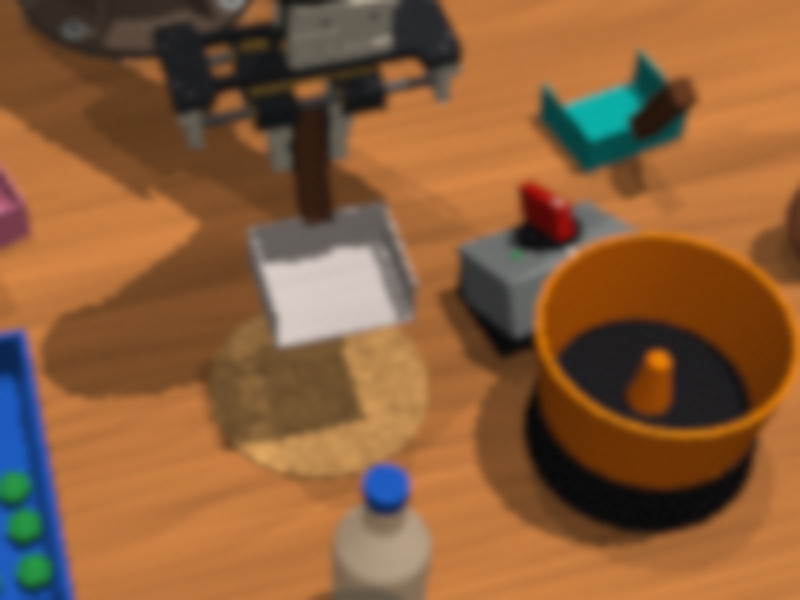

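Scoop held firmly and close to level; pan at crop (335,285). Carrying it to the near end of the tray.

Request:
{"fn": "servo_tool", "kwargs": {"moves": [{"dx": -0.0025, "dy": -0.031, "dz": 0, "roll": -0.5, "jaw": 0}, {"dx": -0.0025, "dy": -0.031, "dz": 0, "roll": -0.5, "jaw": 0}, {"dx": -0.0025, "dy": -0.031, "dz": 0, "roll": 0, "jaw": 0}, {"dx": -0.0025, "dy": -0.031, "dz": 0, "roll": 0, "jaw": 0}, {"dx": -0.0025, "dy": -0.031, "dz": 0, "roll": 0, "jaw": 0}, {"dx": -0.0025, "dy": -0.031, "dz": 0, "roll": 0, "jaw": 0}, {"dx": -0.0025, "dy": -0.031, "dz": 0, "roll": 0, "jaw": 0}, {"dx": -0.0025, "dy": -0.031, "dz": 0, "roll": 0, "jaw": 0}, {"dx": -0.0015, "dy": -0.031, "dz": 0, "roll": 0, "jaw": 0}, {"dx": 0, "dy": 0, "dz": -0.02, "roll": 0, "jaw": 0}]}}

```text
t: 5.25
eef_pos: [0.4322, -0.245, 0.1629]
ee_rot: [3.141, -0.0, -0.045]
force: [-0.4, 0.1, -2.3]
width: 0.0219
gripper_force: 60.0
```

Run:
```python
from h import *
s=get_state();print(s["eef_pos"],s["ee_rot"])
pan("scene");pan("top")
p,d,P=look("top","pics/t2.png",(360,130,460,270),5)
H=hsv(p);m=box((H[...,1]<60)&(H[...,2]>90)&(P[...,2]>.06)&(P[...,2]<.15),(375,150,440,250));q=P[m];q=q[q[:,0]>.45]
if len(q)>20: print(cv2.minAreaRect((q[:,:2]*1000).astype(np.float32)),len(q),q[:,2].mean())
```

```text
[ 0.43215117 -0.24501674  0.1629199 ] [ 3.14136017e+00 -4.11582871e-04 -4.51871300e-02]
scene n 461 lip-down deg 2.7 side deg 0.0 x range 0.029 0.111 floor z(rel tcp) at x=.068: -0.0629
top n 17 lip-down deg 80.9 side deg 12.5 x range 0.105 0.12 floor z(rel tcp) at x=.068: 0.1678
((535.2627563476562, -262.08880615234375), (75.44945526123047, 8.972675323486328), 79.82837677001953) 48 0.100531938143539
```

View pics/t2.png

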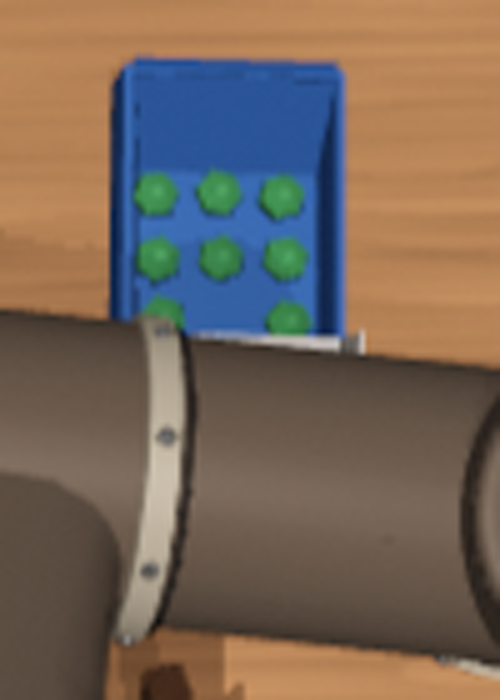

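Run:
```python
from h import *
p,d,P=look("scene","pics/s2.png",(180,150,290,290),5);H=hsv(p)
a=np.radians(-2.5);C=np.array([.5686,-.2498]);D=P[...,:2]-C;X=D@[np.cos(a),np.sin(a)];Y=D@[-np.sin(a),np.cos(a)];Z=P[...,2]
m=(H[...,1]<60)&(H[...,2]>70)&(Z>.075)&(Z<.14)&(X>-.13)&(X<.0)&(abs(Y)<.08)
for x in np.arange(-.12,-.02,.015):
    k=m&(abs(X-x)<.0075);print(round(x,3),k.sum(),np.round(np.percentile(Y[k],[1,99]),4) if k.sum()>5 else '',Z[k].min() if k.sum() else '')
print("lip x",np.percentile(X[m],99.5))
m=(H[...,0]>100)&(H[...,0]<128)&(H[...,1]>100)&(Z>.042)&(Z<.06)&(abs(X)<.14)&(abs(Y)<.08)
print("tray far part Y",np.percentile(Y[m&(X>.0)&(X<.1)],[1,50,99]),"X",np.percentile(X[m],[.5,99.5]))
```

```text
-0.12 1  0.12413002653470834
-0.105 385 [-0.0464  0.0472] 0.08958360842017923
-0.09 150 [-0.0469  0.0498] 0.08890909788756982
-0.075 153 [-0.0467  0.0513] 0.08826927922325793
-0.06 162 [-0.047   0.0512] 0.08993154625247794
-0.045 160 [-0.0481  0.0504] 0.08984084702664678
-0.03 101 [-0.0486  0.0509] 0.08961873787613914
lip x -0.029583231885522882
tray far part Y [-0.06148693 -0.05683825  0.06294816] X [-0.127124    0.13282968]
```

View pics/s2.png

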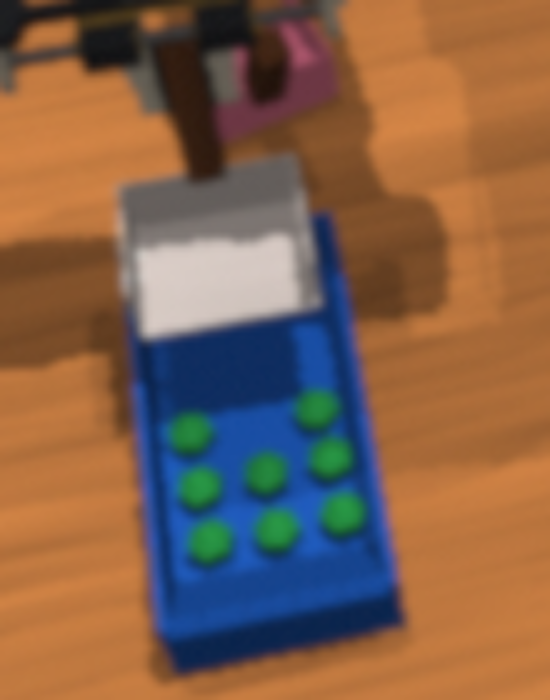

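Pan at crop (220,250), centred over the near end of the tray, lip about 30 mm short of the tray centre and just behind the first nuggets (crop (190,433), (317,410)). Descending.

Request:
{"fn": "servo_tool", "kwargs": {"moves": [{"dx": 0, "dy": 0, "dz": -0.014, "roll": 0, "jaw": 0}, {"dx": 0, "dy": 0, "dz": -0.014, "roll": 0, "jaw": 0}, {"dx": 0, "dy": 0, "dz": -0.014, "roll": 0, "jaw": 0}, {"dx": 0, "dy": 0, "dz": -0.014, "roll": 0, "jaw": 0}, {"dx": 0, "dy": 0, "dz": -0.01, "roll": 0, "jaw": 0}, {"dx": 0, "dy": 0, "dz": -0.006, "roll": 0, "jaw": 0}, {"dx": 0.0025, "dy": 0, "dz": -0.003, "roll": 0, "jaw": 0}, {"dx": 0.0025, "dy": 0, "dz": -0.003, "roll": 0, "jaw": 0}, {"dx": 0.0025, "dy": 0, "dz": -0.003, "roll": 0, "jaw": 0}, {"dx": 0.0025, "dy": 0, "dz": -0.003, "roll": 0, "jaw": 0}]}}

```text
t: 6.7
eef_pos: [0.4424, -0.2434, 0.0795]
ee_rot: [3.142, -0.0, -0.043]
force: [-0.5, -0.1, -0.3]
width: 0.0219
gripper_force: 60.0
```

Request:
{"fn": "servo_tool", "kwargs": {"moves": [{"dx": 0.003, "dy": 0, "dz": -0.001, "roll": 0, "jaw": 0}, {"dx": 0.008, "dy": -0.0004, "dz": -0.001, "roll": 0, "jaw": 0}, {"dx": 0.008, "dy": -0.0004, "dz": 0, "roll": 0, "jaw": 0}, {"dx": 0.008, "dy": -0.0004, "dz": 0, "roll": 0, "jaw": 0}, {"dx": 0.008, "dy": -0.0003, "dz": 0, "roll": 0, "jaw": 0}, {"dx": 0.008, "dy": -0.0004, "dz": 0, "roll": 0, "jaw": 0}, {"dx": 0.008, "dy": -0.0003, "dz": 0, "roll": 0, "jaw": 0}, {"dx": 0.008, "dy": -0.0003, "dz": 0, "roll": 0, "jaw": 0}, {"dx": 0.008, "dy": -0.0004, "dz": 0, "roll": 0, "jaw": 0}, {"dx": 0.006, "dy": -0.0003, "dz": 0, "roll": 0, "jaw": 0}]}}

```text
t: 7.95
eef_pos: [0.5157, -0.2466, 0.0775]
ee_rot: [3.142, -0.0, -0.043]
force: [0.4, 0.0, -2.1]
width: 0.0219
gripper_force: 60.0
```

```bash
cat >> h.py <<'E'
def tray(save=None):
    p,d,P=look("scene",save,(190,150,300,290),5);H=hsv(p)
    a=np.radians(-2.5);C=np.array([.5686,-.2498]);D=P[...,:2]-C;X=D@[np.cos(a),np.sin(a)];Y=D@[-np.sin(a),np.cos(a)];Z=P[...,2]
    r=(abs(X)<.16)&(abs(Y)<.08)
    m=r&(H[...,0]>40)&(H[...,0]<85)&(H[...,1]>80);k,l,st,ce=cv2.connectedComponentsWithStats(m.astype(np.uint8))
    for i in range(1,k):
        if st[i,4]>6: print("nug",st[i,4],np.round(ce[i]),np.round([np.median(X[l==i]),np.median(Y[l==i]),np.percentile(Z[l==i],90)],3))
    m=r&(H[...,1]<60)&(H[...,2]>70)&(Z<.11)
    print("pan x",np.round(np.percentile(X[m],[.5,99.5]),3),"tcp",get_state()["eef_pos"].round(4),get_state()["force"].round(1))
E
python3 -c "
from h import *
tray('pics/s3.png')"
```

```text
nug 43 [242. 240.] [0.022 0.029 0.034]
nug 370 [236. 255.] [0.067 0.007 0.036]
pan x [-0.05   0.058] tcp [ 0.5165 -0.2467  0.0776] [ 1.3 -0.7 -1.9]
```

View pics/s3.png

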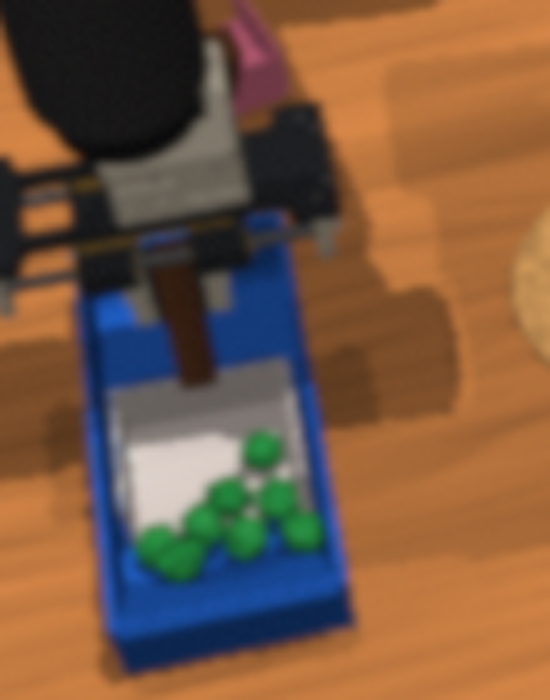

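Pan at crop (210,490) already holds several nuggets; the remaining ones sit at the lip against the ramp foot (crop (160,550)–(300,530)). I'll push on to the ramp and up it.

Request:
{"fn": "servo_tool", "kwargs": {"moves": [{"dx": 0.007, "dy": -0.0003, "dz": 0, "roll": 0, "jaw": 0}, {"dx": 0.007, "dy": -0.0003, "dz": 0, "roll": 0, "jaw": 0}, {"dx": 0.006, "dy": -0.0003, "dz": 0.001, "roll": 0, "jaw": 0}, {"dx": 0.006, "dy": -0.0003, "dz": 0.005, "roll": 0, "jaw": 0}, {"dx": 0.006, "dy": -0.0003, "dz": 0.0055, "roll": 0, "jaw": 0}, {"dx": 0.006, "dy": -0.0003, "dz": 0.0055, "roll": 0, "jaw": 0}, {"dx": 0.005, "dy": -0.0002, "dz": 0.005, "roll": 0, "jaw": 0}, {"dx": 0, "dy": 0, "dz": 0, "roll": 0, "jaw": 0}, {"dx": 0, "dy": 0, "dz": 0, "roll": 0, "jaw": 0}, {"dx": 0, "dy": 0, "dz": 0, "roll": 0, "jaw": 0}]}}

```text
t: 9.25
eef_pos: [0.5578, -0.2486, 0.0993]
ee_rot: [-3.142, 0.0, -0.043]
force: [-0.3, 0.3, -2.4]
width: 0.0219
gripper_force: 60.0
```

```bash
python3 -c "
from h import *
tray('pics/s4.png');pan()"
```

```text
nug 457 [236. 257.] [0.091 0.011 0.057]
pan x [-0.009  0.097] tcp [ 0.5578 -0.2486  0.0994] [-0.4  0.3 -1.4]
scene n 158 lip-down deg 8.2 side deg 1.7 x range 0.026 0.091 floor z(rel tcp) at x=.068: -0.0679
```

View pics/s4.png

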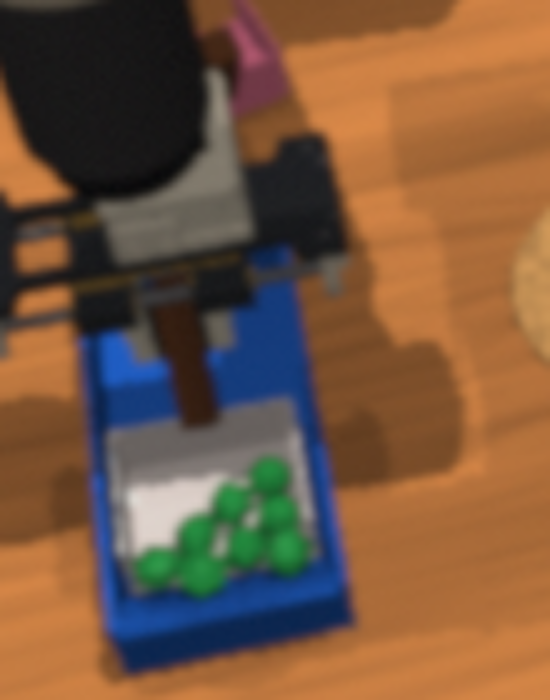

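All eight nuggets are on the pan, the front two at crop (155,567), (203,575) close to the lip. I'll level and raise the lip by easing the tool back and down while the lip rests on the ramp.

Request:
{"fn": "servo_tool", "kwargs": {"moves": [{"dx": 0.003, "dy": 0, "dz": 0.002, "roll": 0, "jaw": 0}, {"dx": 0, "dy": 0, "dz": -0.003, "roll": 0, "jaw": 0}, {"dx": -0.002, "dy": 0, "dz": -0.0035, "roll": 0, "jaw": 0}, {"dx": -0.0025, "dy": 0, "dz": -0.0035, "roll": 0, "jaw": 0}, {"dx": -0.0025, "dy": 0, "dz": -0.0035, "roll": 0, "jaw": 0}, {"dx": -0.0025, "dy": 0, "dz": -0.0035, "roll": 0, "jaw": 0}, {"dx": -0.0025, "dy": 0, "dz": -0.0035, "roll": 0, "jaw": 0}, {"dx": -0.0025, "dy": 0, "dz": -0.0035, "roll": 0, "jaw": 0}, {"dx": 0, "dy": 0, "dz": 0, "roll": 0, "jaw": 0}, {"dx": 0, "dy": 0, "dz": 0, "roll": 0, "jaw": 0}]}}

```text
t: 10.6
eef_pos: [0.5479, -0.249, 0.0792]
ee_rot: [3.141, -0.004, -0.042]
force: [-3.4, 1.0, 8.8]
width: 0.0214
gripper_force: 60.0
```

```bash
python3 -c "
from h import *
tray();pan()"
```

```text
nug 425 [236. 257.] [0.089 0.01  0.056]
pan x [-0.016  0.1  ] tcp [ 0.5479 -0.249   0.0793] [-3.4  0.5  8.8]
scene n 138 lip-down deg -1.4 side deg 6.3 x range 0.038 0.12 floor z(rel tcp) at x=.068: -0.0533
```

Request:
{"fn": "servo_tool", "kwargs": {"moves": [{"dx": -0.0025, "dy": 0, "dz": -0.0035, "roll": 0, "jaw": 0}, {"dx": -0.0025, "dy": 0, "dz": -0.0035, "roll": 0, "jaw": 0}, {"dx": -0.0025, "dy": 0, "dz": -0.003, "roll": 0, "jaw": 0}, {"dx": 0, "dy": 0, "dz": 0, "roll": 0, "jaw": 0}, {"dx": 0, "dy": 0, "dz": 0.004, "roll": 0, "jaw": 0}, {"dx": -0.003, "dy": 0, "dz": 0.008, "roll": 0, "jaw": 0}, {"dx": -0.003, "dy": 0, "dz": 0.01, "roll": 0, "jaw": 0}, {"dx": 0, "dy": 0, "dz": 0.01, "roll": 0, "jaw": 0}, {"dx": 0, "dy": 0, "dz": 0.01, "roll": 0, "jaw": 0}, {"dx": 0, "dy": 0, "dz": 0.005, "roll": 0, "jaw": 0}]}}

```text
t: 11.95
eef_pos: [0.5336, -0.2486, 0.1156]
ee_rot: [3.141, -0.001, -0.043]
force: [-0.2, 0.2, -1.9]
width: 0.0217
gripper_force: 60.0
```

```bash
python3 -c "
from h import *
tray('pics/s5.png');pan()"
```

```text
nug 308 [233. 244.] [0.069 0.011 0.093]
pan x [-0.041  0.09 ] tcp [ 0.5337 -0.2487  0.1159] [ 1.4  0.2 -1.4]
scene n 182 lip-down deg -5.3 side deg 3.7 x range 0.043 0.126 floor z(rel tcp) at x=.068: -0.0494
```

View pics/s5.png

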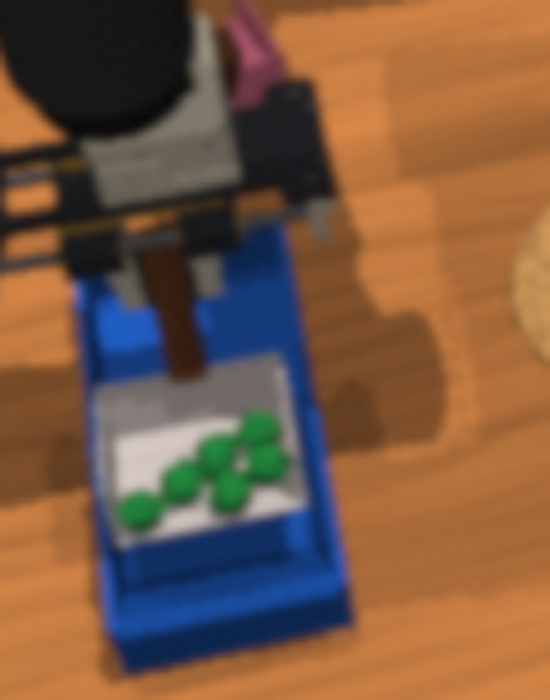

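Six nuggets ride on the pan, well behind the lip (crop (140,510)…(265,460)), and the lip is up. The other two must be in the tray below. Lifting, then carrying round the bottle to the bowl.

Request:
{"fn": "servo_tool", "kwargs": {"moves": [{"dx": -0.002, "dy": 0, "dz": 0.012, "roll": 0, "jaw": 0}, {"dx": -0.004, "dy": 0, "dz": 0.018, "roll": 0, "jaw": 0}, {"dx": -0.006, "dy": 0, "dz": 0.02, "roll": 0, "jaw": 0}, {"dx": -0.006, "dy": 0, "dz": 0.02, "roll": 0, "jaw": 0}, {"dx": -0.006, "dy": 0.005, "dz": 0.02, "roll": 0, "jaw": 0}, {"dx": -0.006, "dy": 0.01, "dz": 0.02, "roll": 0, "jaw": 0}, {"dx": -0.006, "dy": 0.015, "dz": 0.02, "roll": 0, "jaw": 0}, {"dx": -0.006, "dy": 0.02, "dz": 0.012, "roll": 0, "jaw": 0}, {"dx": -0.006, "dy": 0.025, "dz": 0.006, "roll": 0, "jaw": 0}, {"dx": -0.004, "dy": 0.025, "dz": 0, "roll": 0, "jaw": 0}]}}

```text
t: 13.3
eef_pos: [0.4809, -0.148, 0.2645]
ee_rot: [-3.141, -0.003, -0.043]
force: [0.1, 0.1, -2.0]
width: 0.0216
gripper_force: 60.0
```

Run:
```python
from h import *
tray()
p,d,P=look("scene");H=hsv(p);e=get_state()["eef_pos"]
m=(H[...,0]>40)&(H[...,0]<85)&(H[...,1]>80)&(P[...,2]>.1);print("carried px",m.sum(),P[m].mean(0).round(3),e.round(3))
```

```text
nug 67 [245. 192.] [0.026 0.064 0.243]
nug 33 [242. 212.] [-0.079  0.04   0.028]
nug 45 [224. 231.] [-0.023 -0.019  0.028]
pan x [-0.14   0.123] tcp [ 0.4803 -0.1461  0.2643] [-1.   3.4 -3.5]
carried px 340 [ 0.584 -0.141  0.237] [ 0.481 -0.147  0.264]
```

Request:
{"fn": "servo_tool", "kwargs": {"moves": [{"dx": 0, "dy": 0.03, "dz": 0, "roll": 0.2, "jaw": 0}, {"dx": 0, "dy": 0.035, "dz": 0, "roll": 0.2, "jaw": 0}, {"dx": 0, "dy": 0.04, "dz": 0, "roll": 0.2, "jaw": 0}, {"dx": 0, "dy": 0.04, "dz": 0, "roll": 0.2, "jaw": 0}, {"dx": 0, "dy": 0.04, "dz": 0, "roll": 0.2, "jaw": 0}, {"dx": 0, "dy": 0.04, "dz": 0, "roll": 0.2, "jaw": 0}, {"dx": 0.005, "dy": 0.04, "dz": 0, "roll": 0.2, "jaw": 0}, {"dx": 0.01, "dy": 0.04, "dz": 0, "roll": 0.2, "jaw": 0}, {"dx": 0.01, "dy": 0.035, "dz": 0, "roll": 0.2, "jaw": 0}, {"dx": 0.01, "dy": 0.025, "dz": 0, "roll": 0.2, "jaw": 0}]}}

```text
t: 14.65
eef_pos: [0.5166, 0.2176, 0.2633]
ee_rot: [-3.141, -0.001, -0.007]
force: [-0.1, -0.9, -1.4]
width: 0.0218
gripper_force: 60.0
```

Request:
{"fn": "servo_tool", "kwargs": {"moves": [{"dx": 0.01, "dy": 0.015, "dz": 0, "roll": 0.2, "jaw": 0}, {"dx": 0.01, "dy": 0.009, "dz": 0, "roll": 0.2, "jaw": 0}, {"dx": 0.008, "dy": 0.004, "dz": 0, "roll": 0, "jaw": 0}, {"dx": 0.005, "dy": 0, "dz": -0.005, "roll": 0, "jaw": 0}, {"dx": 0, "dy": 0, "dz": -0.008, "roll": 0, "jaw": 0}, {"dx": 0, "dy": 0, "dz": -0.01, "roll": 0, "jaw": 0}, {"dx": 0, "dy": 0, "dz": -0.005, "roll": 0, "jaw": 0}, {"dx": 0, "dy": 0, "dz": 0, "roll": 0, "jaw": 0}, {"dx": 0, "dy": 0, "dz": 0, "roll": 0, "jaw": 0}, {"dx": 0, "dy": 0, "dz": 0, "roll": 0, "jaw": 0}]}}

```text
t: 15.9
eef_pos: [0.5493, 0.2446, 0.235]
ee_rot: [-3.141, -0.001, -0.001]
force: [-0.1, 0.9, -2.9]
width: 0.0217
gripper_force: 60.0
```

```bash
cat >> h.py <<'E'
def bowl(save=None):
    p,d,P=look("scene",save,(330,100,460,250),5);H=hsv(p);s=get_state()
    m=box((H[...,0]>40)&(H[...,0]<85)&(H[...,1]>80),(330,90,460,260))
    k,l,st,ce=cv2.connectedComponentsWithStats(m.astype(np.uint8))
    for i in range(1,k):
        if st[i,4]>6: print("nug",st[i,4],np.round(ce[i]),np.median(P[l==i],0).round(3))
    print(s["t"],s["eef_pos"].round(4),s["ee_rot"].round(3),s["force"].round(1),s["width"])
E
python3 -c "
from h import *
bowl('pics/s6.png');pan()"
```

```text
nug 148 [406. 178.] [0.636 0.228 0.204]
nug 151 [422. 177.] [0.647 0.27  0.206]
15.95 [0.5492 0.2445 0.2349] [-3.141e+00 -0.000e+00 -1.000e-03] [ 0.3  0.1 -3. ] 0.021539020337296697
scene n 144 lip-down deg -1.9 side deg -1.4 x range 0.042 0.124 floor z(rel tcp) at x=.068: -0.0462
```

View pics/s6.png

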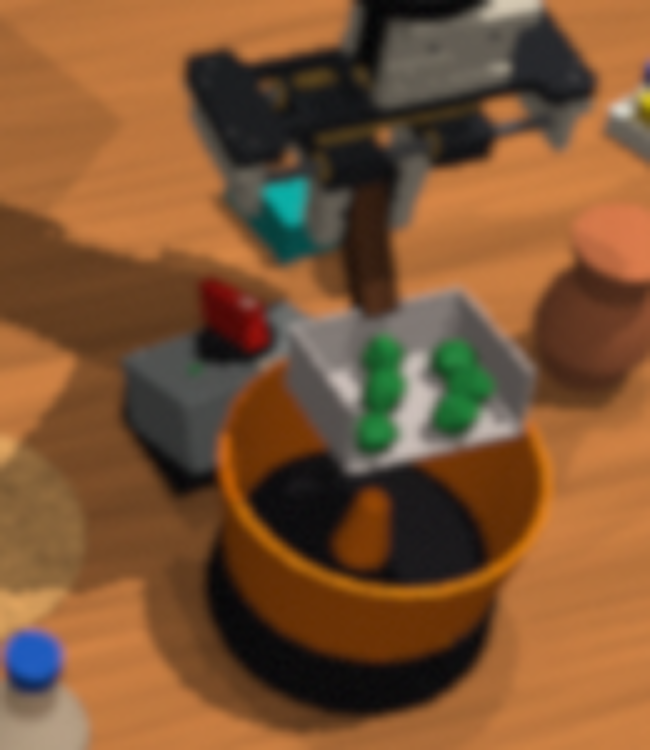

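Six nuggets on the pan at crop (360–490, 350–435), over the bowl centre (crop (385,500)). Easing the grip so the scoop swings lip-down.

Request:
{"fn": "servo_tool", "kwargs": {"moves": [{"dx": 0, "dy": 0, "dz": 0, "roll": 0, "jaw": 0}, {"dx": 0, "dy": 0, "dz": 0, "roll": 0, "jaw": 0}, {"dx": 0, "dy": 0, "dz": 0, "roll": 0, "jaw": 0}, {"dx": 0, "dy": 0, "dz": 0, "roll": 0, "jaw": 0}, {"dx": 0, "dy": 0, "dz": 0, "roll": 0, "jaw": 0}, {"dx": 0, "dy": 0, "dz": 0, "roll": 0, "jaw": 0}, {"dx": 0, "dy": 0, "dz": 0, "roll": 0, "jaw": 0}, {"dx": 0, "dy": 0, "dz": 0, "roll": 0, "jaw": 0}, {"dx": 0, "dy": 0, "dz": 0, "roll": 0, "jaw": 0}, {"dx": 0, "dy": 0, "dz": 0, "roll": 0, "jaw": 0}], "newtons": 10}}

```text
t: 17.25
eef_pos: [0.5491, 0.2444, 0.2345]
ee_rot: [3.142, 0.0, -0.001]
force: [-0.7, 0.0, -1.3]
width: 0.0223
gripper_force: 10.0
```

```bash
python3 -c "
from h import *
bowl();pan()"
```

```text
nug 149 [405. 178.] [0.636 0.227 0.203]
nug 150 [422. 177.] [0.647 0.27  0.205]
17.3 [0.5491 0.2444 0.2346] [-3.142e+00 -0.000e+00 -1.000e-03] [-0.1  0.3 -2.2] 0.02201052131641532
scene n 141 lip-down deg -0.4 side deg -1.7 x range 0.039 0.124 floor z(rel tcp) at x=.068: -0.0459
```

Barely moved, so I go lower.

Request:
{"fn": "servo_tool", "kwargs": {"moves": [{"dx": 0, "dy": 0, "dz": 0, "roll": 0, "jaw": 0}, {"dx": 0, "dy": 0, "dz": 0, "roll": 0, "jaw": 0}, {"dx": 0, "dy": 0, "dz": 0, "roll": 0, "jaw": 0}, {"dx": 0, "dy": 0, "dz": 0, "roll": 0, "jaw": 0}, {"dx": 0, "dy": 0, "dz": 0, "roll": 0, "jaw": 0}, {"dx": 0, "dy": 0, "dz": 0, "roll": 0, "jaw": 0}, {"dx": 0, "dy": 0, "dz": 0, "roll": 0, "jaw": 0}, {"dx": 0, "dy": 0, "dz": 0, "roll": 0, "jaw": 0}, {"dx": 0, "dy": 0, "dz": 0, "roll": 0, "jaw": 0}, {"dx": 0, "dy": 0, "dz": 0, "roll": 0, "jaw": 0}], "newtons": 5}}

```text
t: 18.6
eef_pos: [0.5491, 0.2444, 0.2346]
ee_rot: [3.142, -0.0, -0.001]
force: [-0.6, 0.5, -1.4]
width: 0.022
gripper_force: 5.0
```

```bash
python3 -c "
from h import *
bowl();pan()"
```

```text
nug 362 [404. 199.] [0.606 0.265 0.065]
18.65 [0.5491 0.2444 0.2346] [ 3.142e+00  0.000e+00 -1.000e-03] [ 0.   0.5 -1.5] 0.021586981914000658
scene n 315 lip-down deg 32.9 side deg -0.1 x range 0.0 0.041 floor z(rel tcp) at x=.068: -0.1334
```

Everything tipped: the green pixels are now at z≈0.065 inside the bowl, and the scoop hangs about 33° lip-down. Lifting clear and heading to the mat.

Request:
{"fn": "servo_tool", "kwargs": {"moves": [{"dx": 0, "dy": 0, "dz": 0.01, "roll": 0, "jaw": 0}, {"dx": 0, "dy": 0, "dz": 0.03, "roll": 0, "jaw": 0}, {"dx": 0, "dy": 0, "dz": 0.03, "roll": 0, "jaw": 0}, {"dx": 0, "dy": -0.02, "dz": 0, "roll": 0, "jaw": 0}, {"dx": -0.005, "dy": -0.035, "dz": 0, "roll": 0, "jaw": 0}, {"dx": -0.005, "dy": -0.04, "dz": 0, "roll": 0, "jaw": 0}, {"dx": -0.005, "dy": -0.04, "dz": 0, "roll": 0, "jaw": 0}, {"dx": -0.005, "dy": -0.04, "dz": 0, "roll": 0, "jaw": 0}, {"dx": -0.005, "dy": -0.03, "dz": 0, "roll": 0, "jaw": 0}, {"dx": 0, "dy": -0.015, "dz": 0, "roll": 0, "jaw": 0}], "newtons": 20}}

```text
t: 19.95
eef_pos: [0.5233, 0.0226, 0.3046]
ee_rot: [-3.141, 0.0, -0.002]
force: [-0.6, 0.9, -2.3]
width: 0.0218
gripper_force: 20.0
```

```bash
cat >> h.py <<'E'
def greens():
    for n in("top","scene"):
        p,d,P=look(n);H=hsv(p);m=(H[...,0]>40)&(H[...,0]<82)&(H[...,1]>80)
        m=m&(P[...,0]>.3)&(P[...,0]<.85);k,l,st,ce=cv2.connectedComponentsWithStats(m.astype(np.uint8))
        print(n,[(int(st[i,4]),np.median(P[l==i],0).round(3).tolist()) for i in range(1,k) if st[i,4]>6])
E
python3 - <<'E'
from h import *
greens();bowl();pan()
p,d,P=look("scene");H=hsv(p);m=box((H[...,0]>100)&(H[...,0]<125)&(H[...,1]>120)&(P[...,2]>.12),(320,220,350,245));print("cap",m.sum(),P[m].mean(0) if m.any() else '')
E
```

```text
top [(47, [0.687, 0.266, 0.072]), (47, [0.54, -0.268, 0.026]), (52, [0.487, -0.207, 0.024])]
scene [(343, [0.607, 0.268, 0.066]), (32, [0.492, -0.207, 0.023]), (9, [0.663, 0.271, 0.052]), (34, [0.547, -0.269, 0.025])]
nug 348 [404. 200.] [0.607 0.267 0.066]
nug 9 [416. 215.] [0.672 0.269 0.069]
20.1 [0.5241 0.0239 0.3045] [-3.141e+00  0.000e+00 -2.000e-03] [ 0.   0.8 -2.4] 0.021871350661531425
scene n 430 lip-down deg 32.5 side deg 0.4 x range 0.0 0.041 floor z(rel tcp) at x=.068: -0.1328
cap 97 [0.73103772 0.00626264 0.17876762]
```

Six in the bowl, two in the tray, nothing spilt. Lowering the lip to the mat.

Request:
{"fn": "servo_tool", "kwargs": {"moves": [{"dx": 0, "dy": 0, "dz": -0.02, "roll": 0, "jaw": 0}, {"dx": 0, "dy": 0, "dz": -0.03, "roll": 0, "jaw": 0}, {"dx": 0, "dy": 0, "dz": -0.03, "roll": 0, "jaw": 0}, {"dx": 0, "dy": 0, "dz": -0.03, "roll": 0, "jaw": 0}, {"dx": 0, "dy": 0, "dz": -0.03, "roll": 0, "jaw": 0}, {"dx": 0, "dy": 0, "dz": -0.02, "roll": 0, "jaw": 0}, {"dx": 0, "dy": 0, "dz": -0.013, "roll": 0, "jaw": 0}, {"dx": 0, "dy": 0, "dz": -0.007, "roll": 0, "jaw": 0}, {"dx": 0, "dy": 0, "dz": -0.003, "roll": 0, "jaw": 0}, {"dx": -0.002, "dy": 0, "dz": -0.002, "roll": 0, "jaw": 0}], "newtons": 12}}

```text
t: 21.45
eef_pos: [0.5233, 0.0247, 0.1207]
ee_rot: [-3.141, -0.003, -0.0]
force: [-1.8, 0.2, 9.5]
width: 0.0216
gripper_force: 12.0
```

Request:
{"fn": "servo_tool", "kwargs": {"moves": [{"dx": -0.007, "dy": 0, "dz": -0.003, "roll": 0, "jaw": 0}, {"dx": -0.007, "dy": 0, "dz": -0.003, "roll": 0, "jaw": 0}, {"dx": -0.007, "dy": 0, "dz": -0.0035, "roll": 0, "jaw": 0}, {"dx": -0.007, "dy": 0, "dz": -0.004, "roll": 0, "jaw": 0}, {"dx": -0.0065, "dy": 0, "dz": -0.0045, "roll": 0, "jaw": 0}, {"dx": -0.0065, "dy": 0, "dz": -0.0045, "roll": 0, "jaw": 0}, {"dx": -0.006, "dy": 0, "dz": -0.005, "roll": 0, "jaw": 0}, {"dx": -0.006, "dy": 0, "dz": -0.005, "roll": 0, "jaw": 0}, {"dx": 0, "dy": 0, "dz": 0, "roll": 0, "jaw": 0}, {"dx": 0, "dy": 0, "dz": 0, "roll": 0, "jaw": 0}], "newtons": 12}}

```text
t: 22.7
eef_pos: [0.4689, 0.0243, 0.0867]
ee_rot: [3.141, 0.001, -0.001]
force: [1.4, -0.4, -0.7]
width: 0.0221
gripper_force: 12.0
```

```bash
python3 -c "
from h import *
pan();print(get_state()['force'],get_state()['eef_pos'])"
```

```text
scene n 358 lip-down deg 9.7 side deg -0.6 x range 0.017 0.096 floor z(rel tcp) at x=.068: -0.0768
[ 0.04195276 -0.07112367 -1.22777374] [0.46897461 0.02431468 0.08677127]
```

Request:
{"fn": "servo_tool", "kwargs": {"moves": [{"dx": -0.004, "dy": 0, "dz": -0.0035, "roll": 0, "jaw": 0}, {"dx": -0.004, "dy": 0, "dz": -0.0035, "roll": 0, "jaw": 0}, {"dx": -0.004, "dy": 0, "dz": -0.0035, "roll": 0, "jaw": 0}, {"dx": -0.003, "dy": 0, "dz": -0.003, "roll": 0, "jaw": 0}, {"dx": -0.001, "dy": 0, "dz": -0.002, "roll": 0, "jaw": 0}, {"dx": 0, "dy": 0, "dz": 0, "roll": 0, "jaw": 0}, {"dx": 0, "dy": 0, "dz": 0, "roll": 0, "jaw": 0}, {"dx": 0, "dy": 0, "dz": 0, "roll": 0, "jaw": 0}, {"dx": 0, "dy": 0, "dz": 0, "roll": 0, "jaw": 0}, {"dx": 0, "dy": 0, "dz": 0, "roll": 0, "jaw": 0}], "newtons": 5}}

```text
t: 24.0
eef_pos: [0.4528, 0.0244, 0.0717]
ee_rot: [3.141, 0.0, -0.001]
force: [-2.5, 1.1, 5.0]
width: 0.0221
gripper_force: 5.0
```

```bash
python3 -c "
from h import *
pan();print(get_state()['force'],get_state()['eef_pos'])"
```

```text
scene n 294 lip-down deg 2.5 side deg -0.1 x range 0.028 0.109 floor z(rel tcp) at x=.068: -0.0626
[-2.21763648  1.01827568  5.96531607] [0.45285484 0.02439103 0.07170665]
```

Flat on the mat; releasing and lifting off.

Request:
{"fn": "servo_tool", "kwargs": {"moves": [{"dx": 0, "dy": 0, "dz": 0, "roll": 0, "jaw": 1}, {"dx": 0, "dy": 0, "dz": 0, "roll": 0, "jaw": 1}, {"dx": 0, "dy": 0, "dz": 0, "roll": 0, "jaw": 1}, {"dx": 0, "dy": 0, "dz": 0, "roll": 0, "jaw": 1}, {"dx": 0, "dy": 0, "dz": 0, "roll": 0, "jaw": 1}, {"dx": 0, "dy": 0, "dz": 0, "roll": 0, "jaw": 1}, {"dx": 0, "dy": 0, "dz": 0.02, "roll": 0, "jaw": 1}, {"dx": 0, "dy": 0, "dz": 0.04, "roll": 0, "jaw": 1}, {"dx": 0, "dy": 0, "dz": 0.04, "roll": 0, "jaw": 1}, {"dx": 0, "dy": 0, "dz": 0.04, "roll": 0, "jaw": 1}]}}

```text
t: 25.3
eef_pos: [0.4529, 0.0243, 0.2129]
ee_rot: [-3.142, -0.0, -0.001]
force: [-0.0, 1.0, -1.0]
width: 0.0877
gripper_force: 0.0
```

Run:
```python
from h import *
p,d,P=look("scene");H=hsv(p);z_=P[...,2];h,s,v=H[...,0],H[...,1],H[...,2]
q=P[box((s<60)&(v>100)&(z_>.002)&(z_<.03)&(P[...,0]>.46),(288,155,350,230))]
print("pan",cv2.minAreaRect((q[:,:2]*1000).astype(np.float32)),len(q),"z",np.percentile(q[:,2],[5,50,95]).round(4))
f=q[q[:,2]<.012];A=np.c_[f[:,:2],np.ones(len(f))];c=np.linalg.lstsq(A,f[:,2],rcond=None)[0];print("floor slopes deg",np.degrees(c[:2]).round(1),len(f))
for n in("scene","top"):
    if n=="top": p,d,P=look("top");H=hsv(p);z_=P[...,2];h,s,v=H[...,0],H[...,1],H[...,2]
    m=box(((h<6)|(h>172))&(s>150)&(z_>.06)&(z_<.14),(212,195,268,240) if n=="top" else (350,150,395,198));q=P[m]
    if len(q)>5: print(n,"knob",len(q),q.mean(0).round(3),cv2.minAreaRect((q[:,:2]*1000).astype(np.float32)),[q[(q[:,2]>a)&(q[:,2]<a+.01)].mean(0).round(3).tolist() for a in(.08,.09,.1,.11)])
greens();print(get_state()["eef_pos"],get_state()["width"])
```

```text
pan ((542.0006713867188, 24.957124710083008), (121.46026611328125, 99.97107696533203), 0.026895392686128616) 714 z [0.0034 0.0068 0.0228]
floor slopes deg [-0.1 -0.1] 615
scene knob 124 [0.481 0.22  0.1  ] ((474.362060546875, 221.4798126220703), (61.31947708129883, 16.14364242553711), 9.372957229614258) [[0.475, 0.217, 0.086], [0.479, 0.219, 0.095], [0.482, 0.221, 0.105], [0.488, 0.222, 0.116]]
top knob 38 [0.492 0.224 0.107] ((490.3940124511719, 226.8238067626953), (20.804624557495117, 22.12905502319336), 16.654027938842773) [[0.485, 0.237, 0.087], [0.493, 0.227, 0.094], [0.497, 0.222, 0.105], [0.489, 0.222, 0.115]]
top [(72, [0.684, 0.263, 0.069]), (267, [0.611, 0.274, 0.071]), (71, [0.599, 0.21, 0.068]), (47, [0.541, -0.268, 0.026]), (53, [0.487, -0.206, 0.024])]
scene [(249, [0.615, 0.285, 0.067]), (91, [0.599, 0.212, 0.063]), (37, [0.493, -0.206, 0.024]), (9, [0.664, 0.271, 0.052]), (34, [0.547, -0.269, 0.024])]
[0.4532506  0.02465776 0.21206152] 0.08806274332568945
```

Scoop stands flat (slope 0.1°) within about 4 mm of the mat centre, six nuggets in the bowl and two in the tray. Next the knob: closed fingers beside its lower bar end.

Request:
{"fn": "servo_tool", "kwargs": {"moves": [{"dx": 0, "dy": 0.036, "dz": 0, "roll": 2.5, "jaw": 0}, {"dx": 0, "dy": 0.037, "dz": 0, "roll": 2.5, "jaw": 0}, {"dx": 0, "dy": 0.037, "dz": 0, "roll": 2.5, "jaw": 0}, {"dx": -0.001, "dy": 0.036, "dz": 0, "roll": 2, "jaw": 0}, {"dx": 0, "dy": 0, "dz": -0.02, "roll": 0, "jaw": 0}, {"dx": 0, "dy": 0, "dz": -0.02, "roll": 0, "jaw": 0}, {"dx": 0, "dy": 0, "dz": -0.02, "roll": 0, "jaw": 0}, {"dx": 0, "dy": 0, "dz": 0, "roll": 0, "jaw": 0}, {"dx": 0, "dy": 0, "dz": 0, "roll": 0, "jaw": 0}, {"dx": 0, "dy": 0, "dz": 0, "roll": 0, "jaw": 0}], "newtons": 10}}

```text
t: 26.75
eef_pos: [0.4525, 0.1706, 0.1522]
ee_rot: [-3.141, -0.001, 0.165]
force: [0.5, 0.5, -0.7]
width: 0.0006
gripper_force: 0.0
```

Request:
{"fn": "servo_tool", "kwargs": {"moves": [{"dx": 0, "dy": 0, "dz": -0.02, "roll": 0, "jaw": 0}, {"dx": 0, "dy": 0, "dz": -0.025, "roll": 0, "jaw": 0}, {"dx": 0, "dy": 0, "dz": -0.02, "roll": 0, "jaw": 0}, {"dx": 0, "dy": 0, "dz": -0.006, "roll": 0, "jaw": 0}, {"dx": -0.001, "dy": 0.006, "dz": 0, "roll": 0, "jaw": 0}, {"dx": -0.001, "dy": 0.006, "dz": 0, "roll": 0, "jaw": 0}, {"dx": -0.001, "dy": 0.006, "dz": 0, "roll": 0, "jaw": 0}, {"dx": -0.001, "dy": 0.006, "dz": 0, "roll": 0, "jaw": 0}, {"dx": -0.001, "dy": 0.006, "dz": 0, "roll": 0, "jaw": 0}, {"dx": -0.001, "dy": 0.006, "dz": 0, "roll": 0, "jaw": 0}]}}

```text
t: 28.0
eef_pos: [0.4449, 0.2042, 0.0801]
ee_rot: [3.138, 0.003, 0.164]
force: [1.3, -8.1, -0.0]
width: 0.0005
gripper_force: 2.9
```

```bash
cat >> h.py <<'E'
def knob():
    p,d,P=look("scene");H=hsv(p);z_=P[...,2];h,s=H[...,0],H[...,1]
    q=P[box(((h<6)|(h>172))&(s>150)&(z_>.06)&(z_<.14),(345,145,398,200))]
    print("knob",len(q),cv2.minAreaRect((q[:,:2]*1000).astype(np.float32)))
    s=get_state();print(s["t"],s["eef_pos"].round(4),s["force"].round(1),s["width"])
E
python3 -c "
from h import *
knob()"
```

```text
knob 83 ((475.57623291015625, 220.593505859375), (21.182783126831055, 58.77913284301758), 66.2462387084961)
28.05 [0.4452 0.2054 0.0802] [-1.  -1.2  0.8] 0.0005409449958807633
```

Request:
{"fn": "servo_tool", "kwargs": {"moves": [{"dx": -0.001, "dy": 0.005, "dz": 0, "roll": 0, "jaw": 0}, {"dx": -0.001, "dy": 0.005, "dz": 0, "roll": 0, "jaw": 0}, {"dx": 0, "dy": 0.004, "dz": 0, "roll": 0, "jaw": 0}, {"dx": 0, "dy": 0, "dz": 0, "roll": 0, "jaw": 0}, {"dx": 0, "dy": 0, "dz": 0, "roll": 0, "jaw": 0}, {"dx": -0.02, "dy": -0.005, "dz": 0, "roll": 0, "jaw": 0}, {"dx": -0.02, "dy": -0.01, "dz": 0, "roll": 0, "jaw": 0}, {"dx": 0, "dy": 0, "dz": 0.03, "roll": 0, "jaw": 0}, {"dx": 0, "dy": 0, "dz": 0.05, "roll": 0, "jaw": 0}, {"dx": 0, "dy": 0, "dz": 0.05, "roll": 0, "jaw": 0}]}}

```text
t: 29.3
eef_pos: [0.4041, 0.2053, 0.2122]
ee_rot: [-3.141, -0.0, 0.165]
force: [1.7, 0.8, -0.4]
width: 0.0006
gripper_force: 0.0
```

```bash
python3 -c "
from h import *
knob();greens()"
```

```text
knob 160 ((475.03973388671875, 222.93829345703125), (24.26392936706543, 60.99391174316406), 22.748430252075195)
29.35 [0.407  0.2073 0.2192] [3.8 2.3 7.8] 0.0007353616992014341
top [(73, [0.683, 0.262, 0.068]), (269, [0.611, 0.274, 0.071]), (70, [0.599, 0.209, 0.068]), (47, [0.541, -0.268, 0.027]), (53, [0.487, -0.207, 0.025])]
scene [(250, [0.614, 0.284, 0.067]), (91, [0.6, 0.212, 0.063]), (36, [0.492, -0.206, 0.024]), (9, [0.663, 0.271, 0.053]), (35, [0.547, -0.268, 0.026])]
```

Bar has turned about 77° (1.3 rad), so the knob is ON. A pause to settle, then hand in.

Request:
{"fn": "servo_tool", "kwargs": {"moves": [{"dx": 0, "dy": 0, "dz": 0, "roll": 0, "jaw": 0}, {"dx": 0, "dy": 0, "dz": 0, "roll": 0, "jaw": 0}, {"dx": 0, "dy": 0, "dz": 0, "roll": 0, "jaw": 0}, {"dx": 0, "dy": 0, "dz": 0, "roll": 0, "jaw": 0}, {"dx": 0, "dy": 0, "dz": 0, "roll": 0, "jaw": 0}, {"dx": 0, "dy": 0, "dz": 0, "roll": 0, "jaw": 0}, {"dx": 0, "dy": 0, "dz": 0, "roll": 0, "jaw": 0}, {"dx": 0, "dy": 0, "dz": 0, "roll": 0, "jaw": 0}, {"dx": 0, "dy": 0, "dz": 0, "roll": 0, "jaw": 0}, {"dx": 0, "dy": 0, "dz": 0, "roll": 0, "jaw": 0}]}}

```text
t: 30.7
eef_pos: [0.4041, 0.2054, 0.2106]
ee_rot: [3.142, 0.0, 0.165]
force: [0.4, -0.3, 0.1]
width: 0.0007
gripper_force: 0.0
```

```bash
python3 -c "
from h import *
knob();print(job_done())"
```

```text
knob 158 ((475.6391906738281, 220.90435791015625), (26.61104965209961, 60.69491958618164), 33.95711135864258)
30.75 [0.4041 0.2054 0.2106] [-0.8  0.8 -0.8] 0.0006995994692580716
the job is handed in; nothing more can be done
None
```

The job is handed in at about 31 s of the 72 s; no verdict came back, but by my measurements six nuggets are in the bowl and two in the tray, the empty scoop stands flat and released near the mat centre, and the knob measured about 1.1–1.3 rad in the last two readings (ON needs over 1.1).

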